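# Load the specimen carrier and slide it into the pick-up frame

### The job

Without lifting the logbook or the carrier off the desk, push the logbook out of the middle tape frame until it lies wholly inside the empty tape frame at the side, and load every specimen mount on the desk into a recess of its shape in the aluminium carrier, polished face up and pressed down flush with the carrier's top. Once both are done, push the loaded carrier until it lies wholly inside the middle tape frame, then press the white button on the control box right down for a moment. Leave everything else on the desk where it is.

Things in the scene. Friction and masses are not known exactly. Their poses are not given: they have to be found in the camera images.
- frame: The white tape frame on the middle of the desk, in which the logbook lies at the start; flat tape, no height. Inside 180 mm along its x and 140 mm along its y, tape 12 mm wide. Origin: centre, on the desk.
- park: The second, equal white tape frame, at the left or right side of the desk, empty at the start. Inside 180 mm along its x, 140 mm along its y. Origin: centre, on the desk.
- logbook: Loose black hard-cover logbook lying flat in the middle frame, 148 mm (x) by 105 mm (y) by 20 mm thick, 0.24 to 0.38 kg, too wide to grasp. Origin: centre of its underside.
- carrier: Loose aluminium specimen carrier lying flat on the desk at the side opposite the empty frame: a slab 150 mm (x) by 110 mm (y) by 24 mm high, 0.4 to 0.65 kg, with four recesses open at the top. Origin: centre of its underside.
- round_a (a point): Centre of the floor of a round recess in the carrier, 39 mm across, 20 mm deep (floor 4 mm above the desk), at x -36, y -26 mm of the carrier; axes as the carrier's. Mouth edges are chamfered 1.5 mm.
- round_b (a point): The same for the other round recess, at x +36, y +26 mm of the carrier.
- slot_a (a point): Centre of the floor of a rectangular recess in the carrier, 47 mm along the carrier's x by 29 mm along its y, 20 mm deep (floor 4 mm above the desk), at x +36, y -26 mm of the carrier; axes as the carrier's. Mouth edges are chamfered 1.5 mm.
- slot_b (a point): The same for the other rectangular recess, at x -36, y +26 mm of the carrier.
- disc_1: Black resin specimen mount, round, 36 mm across and 20 mm tall, 40 g. Its top carries a small polished steel face. Stands on the desk. Origin: centre of the underside; z up. May be absent (None from the start).
- disc_2: Black resin specimen mount, round, 36 mm across and 20 mm tall, 40 g; the same as disc_1. Its top carries a small polished steel face. Stands on the desk. Origin: centre of the underside; z up. May be absent (None from the start).
- bar_1: Black resin specimen mount, rectangular, 44 mm (x) by 26 mm (y) by 20 mm tall, 40 g. Its top carries a small polished steel face. Stands on the desk. Origin: centre of the underside; z up, x along the 44 mm side. May be absent (None from the start).
- bar_2: Black resin specimen mount, rectangular, 44 mm (x) by 26 mm (y) by 20 mm tall, 40 g; the same as bar_1. Its top carries a small polished steel face. Stands on the desk. Origin: centre of the underside; z up, x along the 44 mm side. May be absent (None from the start).
- control_box: Grey control box fixed to the desk, 80 x 70 mm and 40 mm tall, near left or near right end of the desk, with one round white push button on top. Origin: centre of its underside.
- ready_top (a point): Centre of the top face of the white button (26 mm across) on the control box, which stands proud of the box and is pressed straight down.
- ready (a joint): Travel of the button: 0 released, 0.006 m fully down (5 N); springs back.
- small_cap: Bystander, loose, to be left alone: small black screw cap, 26 mm across, 25 mm tall (narrower and taller than a round mount, with a step on top and no metal face). Origin: centre of the underside.
- objective: Bystander, loose, to be left alone: steel microscope objective standing on the desk, 28 mm across, 46 mm tall, narrowing upwards. Origin: centre of the underside.
- dropper: Bystander, loose, to be left alone: small amber dropper bottle, 26 mm across, 55 mm tall. Origin: centre of the underside.
- big_cap: Bystander, loose, to be left alone: black dust cap, 52 mm across, 34 mm tall, standing at the near left or near right end of the desk, opposite the control box. Origin: centre of the underside.
- eyepiece: Bystander, loose, to be left alone: spare eyepiece, 44 mm across, 57 mm tall, at the far side. Origin: centre of the underside.
- weight: Bystander, loose, to be left alone: brass weight, 40 mm across, 30 mm tall, at the far side. Origin: centre of the underside.
Not all that is in view belongs to the job. Leave any green look-alike of the bar_1 alone.

How it is judged:
On the way, in this order (a step that is already met when the one before it is completed fails the run):
1. the logbook lies in the side frame and every mount present is flush in a recess of its shape (x of logbook in the frame of park between -0.016 and 0.016 m and y of logbook in the frame of park between -0.016 and 0.016 m and angle between the x axis of logbook and the x axis of park, either way round below 0.22 rad and height (world z) of logbook below 0.006 m and linear speed of logbook below 0.02 m/s and ((horizontal distance between disc_1 and round_a below 0.005 m and z of disc_1 in the frame of round_a between -0.003 and 0.002 m and angle between the z axis of disc_1 and the z axis of carrier, either way round below 0.08 rad) or (horizontal distance between disc_1 and round_b below 0.005 m and z of disc_1 in the frame of round_b between -0.003 and 0.002 m and angle between the z axis of disc_1 and the z axis of carrier, either way round below 0.08 rad)) and ((horizontal distance between disc_2 and round_a below 0.005 m and z of disc_2 in the frame of round_a between -0.003 and 0.002 m and angle between the z axis of disc_2 and the z axis of carrier, either way round below 0.08 rad) or (horizontal distance between disc_2 and round_b below 0.005 m and z of disc_2 in the frame of round_b between -0.003 and 0.002 m and angle between the z axis of disc_2 and the z axis of carrier, either way round below 0.08 rad)) and ((horizontal distance between bar_1 and slot_a below 0.005 m and z of bar_1 in the frame of slot_a between -0.003 and 0.002 m and angle between the z axis of bar_1 and the z axis of carrier, either way round below 0.08 rad) or (horizontal distance between bar_1 and slot_b below 0.005 m and z of bar_1 in the frame of slot_b between -0.003 and 0.002 m and angle between the z axis of bar_1 and the z axis of carrier, either way round below 0.08 rad)) and ((horizontal distance between bar_2 and slot_a below 0.005 m and z of bar_2 in the frame of slot_a between -0.003 and 0.002 m and angle between the z axis of bar_2 and the z axis of carrier, either way round below 0.08 rad) or (horizontal distance between bar_2 and slot_b below 0.005 m and z of bar_2 in the frame of slot_b between -0.003 and 0.002 m and angle between the z axis of bar_2 and the z axis of carrier, either way round below 0.08 rad))), for 0.2 s.
2. the loaded carrier lies in the middle frame (x of carrier in the frame of frame between -0.016 and 0.016 m and y of carrier in the frame of frame between -0.016 and 0.016 m and angle between the x axis of carrier and the x axis of frame, either way round below 0.22 rad and height (world z) of carrier below 0.006 m and linear speed of carrier below 0.02 m/s and ((horizontal distance between disc_1 and round_a below 0.005 m and z of disc_1 in the frame of round_a between -0.003 and 0.002 m and angle between the z axis of disc_1 and the z axis of carrier, either way round below 0.08 rad) or (horizontal distance between disc_1 and round_b below 0.005 m and z of disc_1 in the frame of round_b between -0.003 and 0.002 m and angle between the z axis of disc_1 and the z axis of carrier, either way round below 0.08 rad)) and ((horizontal distance between disc_2 and round_a below 0.005 m and z of disc_2 in the frame of round_a between -0.003 and 0.002 m and angle between the z axis of disc_2 and the z axis of carrier, either way round below 0.08 rad) or (horizontal distance between disc_2 and round_b below 0.005 m and z of disc_2 in the frame of round_b between -0.003 and 0.002 m and angle between the z axis of disc_2 and the z axis of carrier, either way round below 0.08 rad)) and ((horizontal distance between bar_1 and slot_a below 0.005 m and z of bar_1 in the frame of slot_a between -0.003 and 0.002 m and angle between the z axis of bar_1 and the z axis of carrier, either way round below 0.08 rad) or (horizontal distance between bar_1 and slot_b below 0.005 m and z of bar_1 in the frame of slot_b between -0.003 and 0.002 m and angle between the z axis of bar_1 and the z axis of carrier, either way round below 0.08 rad)) and ((horizontal distance between bar_2 and slot_a below 0.005 m and z of bar_2 in the frame of slot_a between -0.003 and 0.002 m and angle between the z axis of bar_2 and the z axis of carrier, either way round below 0.08 rad) or (horizontal distance between bar_2 and slot_b below 0.005 m and z of bar_2 in the frame of slot_b between -0.003 and 0.002 m and angle between the z axis of bar_2 and the z axis of carrier, either way round below 0.08 rad))), for 0.2 s.
3. the button is pressed down (value of joint ready above 0.004 m), for 0.1 s.
At the end, for the whole second after the job is handed in: Carrier flat in the middle frame, logbook in the side frame (centre within 16 mm of the frame's along both its axes, turned under 0.22 rad, either way round, at rest); each mount present in a recess of its shape, within 5 mm of centre, underside within 2 mm of the floor, level, face up (all of step 2 and x of logbook in the frame of park between -0.016 and 0.016 m and y of logbook in the frame of park between -0.016 and 0.016 m and angle between the x axis of logbook and the x axis of park, either way round below 0.22 rad and height (world z) of logbook below 0.006 m and linear speed of logbook below 0.02 m/s); the robot touches nothing.
It fails at once if the carrier or the logbook is lifted more than 25 mm off the desk (height (world z) of any of carrier, logbook above 0.025 m).
It fails at once if a bystander is moved by more than 40 mm (distance of any of small_cap, objective, dropper, big_cap, eyepiece, weight from where it was at the start of the episode above 0.04 m).
Of disc_1, disc_2, bar_1, bar_2 only 3 to 4 are there at a start; the rules pass over those that are not, and their reading is None.
At some moment in a run one of logbook, carrier may be knocked a few centimetres aside while the robot is not near it.
Once in a run the grip may slacken for a moment while it holds something.
It also fails if it takes over 210 s, if anything falls off the work surface, if the arm or the gripper's body presses on something with over 40 N, if the wrist force passes 120 N, or if a joint passes its speed limit or range.

### The arm

A 6-joint arm with a two-finger parallel gripper is mounted at the origin on the work surface. World frame = base frame: x ahead of the robot, y to its left, z up, the work surface at z = 0. Lengths are in m, angles in rad, forces in N, time in s.
With the tool pointing down it reaches from about 0.375 to 0.925 m from the base axis. Payload 5.7 kg.
Tool frame: the origin (TCP) lies between the finger pads; the fingertips stand 25 mm ahead of it and the grasp point (between the pads) lies 6 mm ahead of it; z points along the fingers, y is the line along which they close (so a half turn about z gives the same grasp; the last joint's range is limited). The gripper opens to 85 mm and grips with 20 to 120 N. Pads are 22 mm wide; open, the fingers measure 114 mm over their backs; the gripper's body (76 mm by 85 mm) begins 54 mm behind the grasp point. The pads swing forward as they close: fully open they stand 13 mm farther back than shut.
Start: joints at [1.137, 0.359, 1.51, -0, 1.272, -0.115], TCP at [0.188, 0.57, 0.256] pointing down, gripper open.
Joint ranges: [-2.97, 2.97], [-1.01, 2.36], [0.21, 2.38], [-0.96, 4.11], [0.2, 2.71], [-2.98, 2.98]. Speed limits (rad/s): [2.39, 2.39, 3.14, 3.14, 3.14, 3.14].

### API

Orientations are given as a unit quaternion [x, y, z, w].
In Python, from bench import manip, vision, ticket, models gives the robot as it stands.
- The arm moves only by the shell command python3 -m inch 'ROWS'. ROWS is text: rows parted by semicolons, each of 7 numbers parted by spaces: the turn, a rotation vector about the tool's x, y, z in degrees, then the shift along the tool's x, y, z in m, then the closure, from 0 (fully open) to 1 (shut). A call has 1 to 12 rows; each row is the pose to reach, as a shift and turn from the pose commanded when the call began, along the tool's axes at that moment; what a row does not reach only later rows make up. A row lasts 1/8 s, in which the tool goes at most 62.5 mm and 10.7 degrees, less where a joint would pass 70% of its speed; a pose out of reach is approached as far as the arm can. A call with a gripper value outside its range is refused whole. The fingers move at their own pace and stop on an object; the grip force is fixed at half the most. Time passes only in rows, so rows that repeat a pose let the fingers close. It gives the time, the measured TCP pose, the force, the opening and the grip force at its end, in the units of the state.
- manip.sense(): the state, without advancing time (a new reading comes with each control period).
- vision.snapshot(name): name is "scene" or "top" or "wrist"; returns a dict with "frame" (384x512x3 uint8, blue, green, red), "K" (3x3 intrinsics, pixels), "dist_coeffs" ([k1, k2, p1, p2, k3] as OpenCV has them; the pictures are not rectified), "eye" and "attitude" of the camera in the world. Camera axes: x right, y down, z forward; pixel columns grow to the right and rows downward; lengths in m; the calibration is good to about 2 mm. A picture is of the moment at which its call begins. There is no depth.
- ticket.close_job(): hands the job in; it is judged then, once.
Trained networks look in a picture, given as the dict that the camera call returned (one of the last four; its "shot" number tells which), for a name from the list of things; names that differ only in an ending like _2 or _b are one class to them, and where a whole thing is asked for, a point or a joint stands for the part that bears it (a point fixed in the world has none). Each returns a list of dicts, best first, with "p" (0 to 1); they miss things now and then, are a little off and sometimes report something else, mostly with a low value. They report only what shows in the picture. A call takes as long as a camera call. They do not tell look-alikes from the thing itself.
- models.find_in(picture, query): "xyz" ([x, y, z] in m, in world coordinates, good to about 4 mm: the middle of the surface that is visible of it).
- models.masks_of(picture, query): "region" (384x512 bool, what is visible of it).
- models.spot_point(picture, query): "xyz" ([x, y, z] in m, in world coordinates, good to about 4 mm: a listed point, or the origin of a listed thing).
The state is a dict: "time_s": time; "q": joint angles; "qvel": joint speeds; "joint_efforts": joint torques, N m; "tool_pos": TCP position; "tool_rot": TCP orientation; "force": force on the tool from outside, world axes, zero at the start; "ft_torque": the same for the moment, N m; "gripper_width": opening from 0.0 (shut) to 1.0 (fully open); "grip_force": force on a finger pad.
Only numpy, scipy, OpenCV 4.12 (cv2) and the standard library are available. Lean on these libraries where they do the work, as an engineer would, in place of code of your own. Each camera call takes 0.05 s, during which the arm holds its last target. There are 200 camera calls.

## Working session

There is one attempt and no reset: what is moved stays moved. The work goes in short steps, Python scripts to look and compute and a shell command to move; the robot and the scene stay as the last step left them, time stands still between calls to the robot, and variables do not carry over. Pictures are saved under pics/ and viewed, at most 14 in all, crops included, and the job is handed in when it is done.

```bash
ls; mkdir -p pics; cat > h.py <<'E'
import numpy as np, cv2
from scipy.spatial.transform import Rotation as R
from bench import manip, vision, ticket, models
def att(p):
    a=np.array(p["attitude"],float)
    return a if a.shape==(3,3) else R.from_quat(a).as_matrix()
def ray(p,uv,z):
    uv=np.array(uv,float).reshape(-1,1,2)
    n=cv2.undistortPoints(uv,np.array(p["K"]),np.array(p["dist_coeffs"])).reshape(-1,2)
    d=np.c_[n,np.ones(len(n))]@att(p).T
    e=np.array(p["eye"]); return e+d*((z-e[2])/d[:,2])[:,None]
def proj(p,X):
    A=att(p); rv=cv2.Rodrigues(A.T)[0]; t=-A.T@np.array(p["eye"])
    return cv2.projectPoints(np.array(X,float).reshape(-1,1,3),rv,t,np.array(p["K"]),np.array(p["dist_coeffs"]))[0].reshape(-1,2)
def rectify(p,c,half,z,n=600):
    # top-down view at height z: row down = -x, col right = -y
    hx,hy=half; h=int(n*hx/hy)
    X=np.array([[c[0]+hx-2*hx*i/h, c[1]+hy-2*hy*j/n, z] for i in range(h) for j in range(n)])
    m=proj(p,X).reshape(h,n,2).astype(np.float32)
    return cv2.remap(p["frame"],m[...,0],m[...,1],cv2.INTER_LINEAR)
E
python3 - <<'E'
from h import *
s=manip.sense(); print(s["time_s"],s["tool_pos"],s["tool_rot"],s["gripper_width"])
for n in["top","scene"]:
    p=vision.snapshot(n); cv2.imwrite(f"pics/{n}0.png",cv2.resize(p["frame"],(800,600)))
    print(n,np.round(p["eye"],3),np.shape(p["attitude"]))
    for q in["frame","park","logbook","carrier","disc_1","bar_1","control_box","ready_top","small_cap","big_cap","objective","dropper","eyepiece","weight"]:
        r=models.spot_point(p,q)
        print(q,[(np.round(d["xyz"],3).tolist(),round(d["p"],2),proj(p,d["xyz"]).round()[0].tolist()) for d in r[:4]])
E
```

```text
pics
0.0 [0.18778906 0.56917749 0.25545725] [ 1.58715105e-01  9.87323984e-01 -8.97311450e-04 -2.47483242e-04] 0.9988300839169876
top [ 0.289 -0.     1.284] (4,)
frame [([0.43, 0.175, -0.003], 0.2, [195.0, 238.0])]
park [([0.439, -0.4, 0.006], 0.63, [408.0, 231.0])]
logbook [([0.604, 0.021, -0.002], 0.94, [252.0, 174.0])]
carrier [([0.595, -0.263, 0.002], 0.68, [355.0, 175.0])]
disc_1 [([0.445, 0.071, 0.005], 0.68, [234.0, 231.0]), ([0.441, 0.257, 0.005], 0.59, [165.0, 234.0])]
bar_1 [([0.433, -0.283, 0.001], 0.62, [365.0, 234.0])]
control_box [([0.433, 0.398, 0.0], 0.97, [114.0, 237.0]), ([0.434, -0.282, 0.002], 0.28, [365.0, 233.0])]
ready_top [([0.421, 0.402, 0.061], 0.5, [105.0, 240.0])]
small_cap [([0.43, 0.179, -0.0], 0.43, [194.0, 238.0])]
big_cap [([0.437, -0.399, 0.005], 0.58, [407.0, 232.0])]
objective [([0.422, -0.005, 0.006], 0.43, [262.0, 239.0]), ([0.753, 0.156, -0.001], 0.37, [203.0, 124.0])]
dropper [([0.435, -0.177, 0.001], 0.46, [326.0, 234.0])]
eyepiece [([0.746, -0.15, 0.001], 0.49, [312.0, 124.0]), ([0.6, 0.021, -0.0], 0.36, [252.0, 176.0]), ([0.432, -0.283, 0.001
[... 570 characters left out ...]
, 240.0]), ([0.333, -0.27, 0.003], 0.53, [121.0, 214.0])]
control_box [([0.426, 0.4, 0.003], 0.7, [311.0, 116.0])]
ready_top [([0.416, 0.402, 0.06], 0.5, [312.0, 100.0]), ([0.746, -0.143, -0.0], 0.44, [261.0, 288.0])]
small_cap [([0.435, 0.174, 0.001], 0.63, [265.0, 152.0])]
big_cap [([0.439, -0.403, 0.004], 0.56, [96.0, 271.0]), ([0.603, 0.02, -0.001], 0.26, [268.0, 213.0])]
objective [([0.424, -0.005, -0.003], 0.7, [218.0, 182.0]), ([0.556, -0.234, 0.004], 0.69, [181.0, 259.0]), ([0.756, 0.151, -0.0], 0.44, [343.0, 219.0])]
dropper [([0.435, -0.173, 0.006], 0.55, [172.0, 215.0])]
eyepiece [([0.744, -0.143, 0.002], 0.8, [261.0, 287.0])]
weight [([0.756, 0.15, -0.001], 0.61, [343.0, 220.0])]
```

```bash
sleep 0.1
```

```text
(no output)
```

View pics/top0.png

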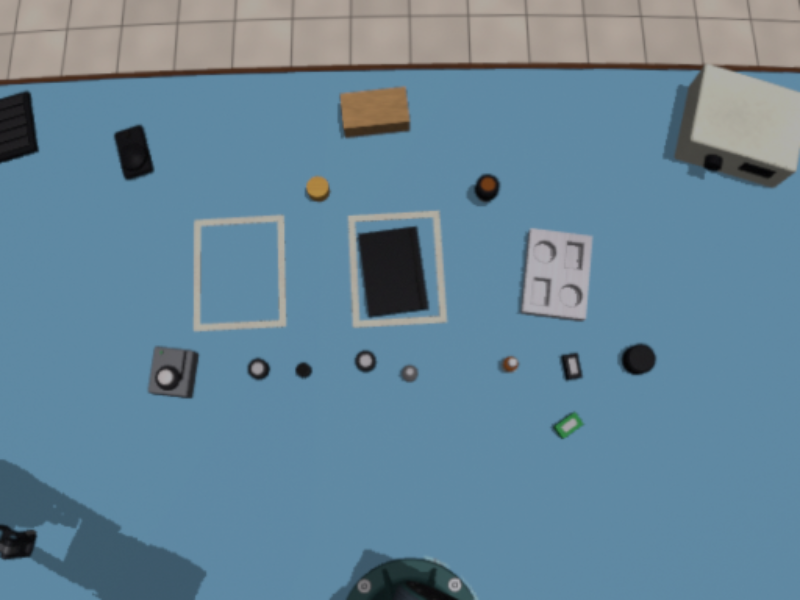

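View pics/scene0.png

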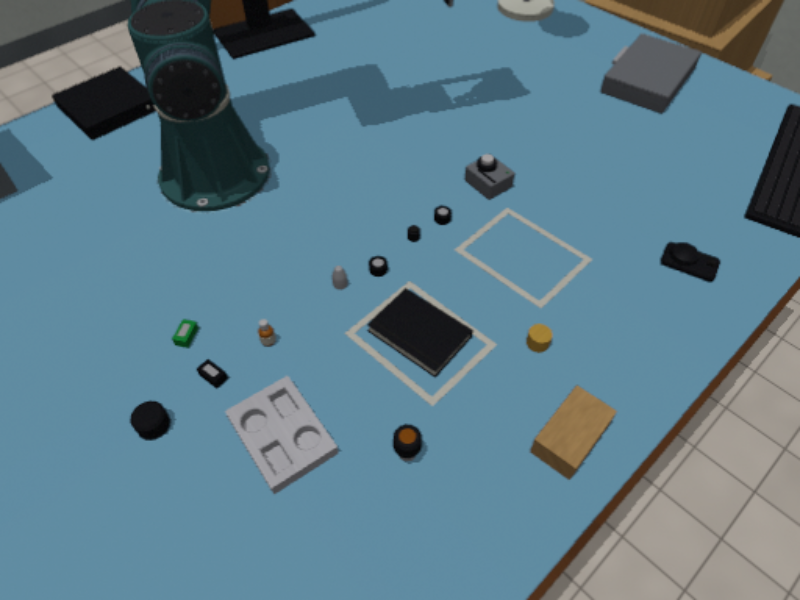

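```bash
cat >> h.py <<'E'
def rect(pts):
    (c,(w,h),a)=cv2.minAreaRect(np.float32(pts[:,:2]*1000))
    if w<h: w,h,a=h,w,a+90
    a=(a+90)%180-90
    return np.round([c[0]/1000,c[1]/1000],4).tolist(),[round(w),round(h)],round(a,1)
def pose(p,q,z):
    """outline of the best mask on plane z -> centre, size mm, yaw of the long side deg"""
    out=[]
    for m in models.masks_of(p,q)[:3]:
        v,u=np.nonzero(m["region"]); out.append((round(m["p"],2),rect(ray(p,np.c_[u,v],z))))
    return out
def tape(p,c):
    """white tape frame near c"""
    im=rectify(p,c,(.13,.11),0,440); h,w=im.shape[:2]
    hsv=cv2.cvtColor(im,cv2.COLOR_BGR2HSV)
    m=((hsv[...,1]<70)&(hsv[...,2]>140)).astype(np.uint8)
    n,l,st,_=cv2.connectedComponentsWithStats(m); k=1+st[1:,4].argmax()
    v,u=np.nonzero(l==k)
    X=np.c_[c[0]+.13-.26*(v+.5)/h, c[1]+.11-.22*(u+.5)/w]
    return rect(X)
E
python3 - <<'E'
from h import *
p=vision.snapshot("top")
print("frame",tape(p,(.605,.02))); print("park",tape(p,(.6,.29)))
print("log",pose(p,"logbook",.02)); print("car",pose(p,"carrier",.024))
print("bar",pose(p,"bar_1",.02)); print("disc",pose(p,"disc_1",.02))
for q in["round_a","slot_a"]: print(q,[(np.round(d["xyz"],3).tolist(),round(d["p"],2)) for d in models.spot_point(p,q)])
cv2.imwrite("pics/crop1.png",cv2.resize(p["frame"][210:285,90:420],(800,182*1)))
E
```

```text
frame ([0.6119, 0.0155], [208, 168], 2.4)
park ([0.6093, 0.2955], [208, 167], 2.2)
log [(0.87, ([0.6016, 0.0216], [153, 104], 6.8))]
car [(0.71, ([0.5905, -0.2638], [157, 117], -8.3))]
bar [(0.76, ([0.3305, -0.2694], [46, 27], -58.4)), (0.61, ([0.4295, -0.2799], [42, 30], 11.0))]
disc [(0.58, ([0.4445, 0.0692], [32, 32], -0.4)), (0.46, ([0.4323, 0.2545], [41, 35], 89.4))]
round_a [([0.554, -0.289, 0.006], 0.91), ([0.633, -0.243, 0.004], 0.82)]
slot_a [([0.623, -0.295, 0.008], 0.81), ([0.418, 0.402, 0.062], 0.73), ([0.559, -0.234, 0.003], 0.65), ([0.432, -0.18, -0.001], 0.16)]
```

View pics/crop1.png

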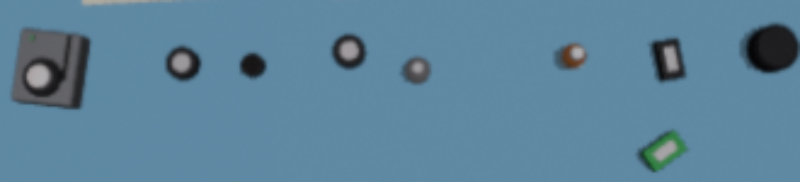

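```bash
cat >> h.py <<'E'
def go(x,y,z,yaw):
    """print shift/turn (tool axes) to world TCP x,y,z with tool y at yaw deg (mod 180)"""
    s=manip.sense(); A=R.from_quat(s["tool_rot"]).as_matrix()
    d=A.T@(np.array([x,y,z])-s["tool_pos"])
    a=np.radians(yaw); best=None
    for k in(0,np.pi):
        b=a+k; Y=np.array([np.cos(b),np.sin(b),0]); Z=np.array([0,0,-1.]); X=np.cross(Y,Z)
        rv=np.degrees(R.from_matrix(A.T@np.c_[X,Y,Z]).as_rotvec())
        if best is None or np.linalg.norm(rv)<np.linalg.norm(best): best=rv
    print("rv",np.round(best,1),"d",np.round(d,4),"q6",round(s["q"][5],2))
def st():
    s=manip.sense(); A=R.from_quat(s["tool_rot"]).as_matrix()
    print(round(s["time_s"],2),np.round(s["tool_pos"],4),"yyaw",round(np.degrees(np.arctan2(A[1,1],A[0,1])),1),"F",np.round(s["force"],1),s["gripper_width"])
E
python3 -c "
from h import *
go(.602,-.09,.2555,2.2)"
```

```text
rv [-0.   0.  69.5] d [-0.5998 -0.4968  0.0008] q6 -0.12
```

```bash
python3 -m inch '0 0 69.5 -0.6 -0.497 0 0;0 0 69.5 -0.6 -0.497 0 0;0 0 69.5 -0.6 -0.497 0 0;0 0 69.5 -0.6 -0.497 0 0;0 0 69.5 -0.6 -0.497 0 0;0 0 69.5 -0.6 -0.497 0 0;0 0 69.5 -0.6 -0.497 0 0;0 0 69.5 -0.6 -0.497 0 0;0 0 69.5 -0.6 -0.497 0 0;0 0 69.5 -0.6 -0.497 0 0;0 0 69.5 -0.6 -0.497 0 0;0 0 69.5 -0.6 -0.497 0 0'
python3 -c "
from h import *
st();go(.602,-.09,.045,2.2)"
```

```text
time_s: 3.35
tool_pos: [0.5876, -0.0676, 0.2565]
tool_rot: [0.693, 0.721, 0.0, 0.0]
force: [0.4, 0.2, 0.9]
gripper_width: 1.001
grip_force: 0.0
3.35 [ 0.5876 -0.0676  0.2565] yyaw 2.2 F [0.4 0.2 0.9] 1.001218194402386
rv [ 0. -0.  0.] d [-0.023   0.0135  0.2115] q6 -0.27
```

```bash
python3 -m inch '0 0 0 -0.022 0.013 0 0;0 0 0 -0.022 0.013 0.15 0;0 0 0 -0.022 0.013 0.2 0;0 0 0 -0.022 0.013 0.21 0;0 0 0 -0.022 0.013 0.21 0;0 0 0 -0.022 0.013 0.21 0;0 0 0 -0.022 0.013 0.21 0'
python3 -m inch '0 0 0 0 0 0.005 0;0 0 0 0 0 0.008 0;0 0 0 0 0 0.011 0;0 0 0 0 0 0.014 0;0 0 0 0 0 0.014 0'|head -4
python3 -c "
from h import *
st();p=vision.snapshot('scene');cv2.imwrite('pics/s1.png',cv2.resize(p['frame'][130:330,130:400],(800,592)))"
```

```text
time_s: 4.22
tool_pos: [0.6014, -0.087, 0.0475]
tool_rot: [0.693, 0.721, 0.0, 0.001]
force: [0.4, 0.6, 0.6]
gripper_width: 1.001
grip_force: 0.0
time_s: 4.85
tool_pos: [0.6001, -0.0871, 0.032]
tool_rot: [0.693, 0.721, -0.0, -0.0]
force: [0.1, -0.1, -0.1]
4.85 [ 0.6001 -0.0871  0.032 ] yyaw 2.2 F [ 0.1 -0.1 -0.1] 0.997355946513212
```

View pics/s1.png

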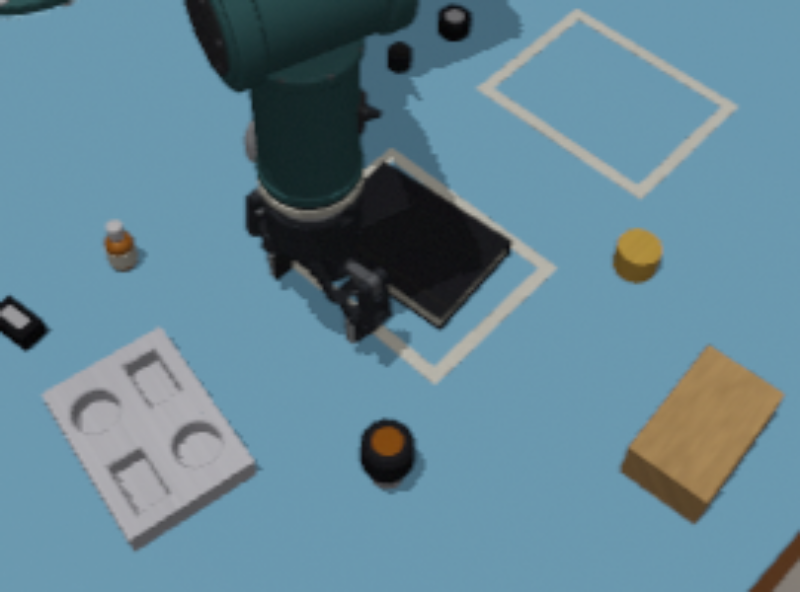

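```bash
python3 -m inch '0 0 0 0 0 0.003 0;0 0 0 0 0 0.006 0;0 0 0 0 0 0.006 0;0 0 0 0 0 0.006 0'|sed -n '2p;4p'
python3 -m inch '0 0 0 0 0 0.003 0;0 0 0 0 0 0.005 0;0 0 0 0 0 0.005 0;0 0 0 0 0 0.005 0'|sed -n '2p;4p'
python3 -m inch '0 0 0 0 0 0.002 0;0 0 0 0 0 0.004 0;0 0 0 0 0 0.004 0;0 0 0 0 0 0.004 0'|sed -n '2p;4p'
```

```text
tool_pos: [0.6004, -0.0871, 0.0263]
force: [0.2, -0.8, -0.7]
tool_pos: [0.6004, -0.0871, 0.0213]
force: [-0.4, -0.1, -0.5]
tool_pos: [0.6004, -0.0871, 0.0173]
force: [-0.3, -0.0, 0.5]
```

```bash
python3 -m inch '0 0 0 0.02 0.0012 0 0;0 0 0 0.035 0.0022 0 0;0 0 0 0.05 0.0031 0 0;0 0 0 0.065 0.0041 0 0;0 0 0 0.08 0.005 0 0;0 0 0 0.095 0.006 0 0;0 0 0 0.11 0.0069 0 0;0 0 0 0.125 0.0079 0 0;0 0 0 0.14 0.0088 0 0;0 0 0 0.15 0.0095 0 0;0 0 0 0.16 0.01 0 0;0 0 0 0.16 0.01 0 0'|sed -n '1,2p;4p'
python3 - <<'E'
from h import *
st(); p=vision.snapshot("top"); print(pose(p,"logbook",.02)); go(.608,.222,.0173,2.2)
E
```

```text
time_s: 7.9
tool_pos: [0.6042, 0.0741, 0.0173]
force: [-0.6, -0.0, -0.5]
7.9 [0.6042 0.0741 0.0173] yyaw 2.3 F [-0.6 -0.  -0.5] 0.9975562680942951
[(0.37, ([0.6507, 0.1463], [25, 20], 89.0))]
rv [-0. -0.  0.] d [ 1.484e-01  9.700e-03 -1.000e-04] q6 -0.03
```

```bash
python3 -m inch '0 0 0 0.013 0.0008 0 0;0 0 0 0.028 0.0018 0 0;0 0 0 0.043 0.0028 0 0;0 0 0 0.058 0.0038 0 0;0 0 0 0.073 0.0048 0 0;0 0 0 0.088 0.0058 0 0;0 0 0 0.103 0.0068 0 0;0 0 0 0.115 0.0075 0 0;0 0 0 0.127 0.0083 0 0;0 0 0 0.136 0.0089 0 0;0 0 0 0.142 0.0093 0 0;0 0 0 0.142 0.0093 0 0'|sed -n '1,2p;4p'
python3 -m inch '0 0 0 -0.04 0 0 0;0 0 0 -0.09 0 0 0;0 0 0 -0.15 0 -0.06 0;0 0 0 -0.21 0 -0.06 0;0 0 0 -0.25 0 -0.06 0;0 0 0 -0.25 0 -0.06 0;0 0 0 -0.25 0 -0.06 0'|sed -n '2p'
python3 - <<'E'
from h import *
st(); p=vision.snapshot("top"); print(pose(p,"logbook",.02),pose(p,"carrier",.024))
p=vision.snapshot("scene"); print(pose(p,"logbook",.02),pose(p,"carrier",.024))
E
```

```text
time_s: 9.5
tool_pos: [0.6081, 0.216, 0.0174]
force: [0.4, -0.3, 0.7]
tool_pos: [0.6174, -0.0344, 0.0773]
10.38 [ 0.6174 -0.0344  0.0773] yyaw 2.2 F [ 0.2  0.5 -0. ] 0.9966505078364238
[(0.6, ([0.6469, 0.2809], [106, 85], -88.8))] [(0.89, ([0.5906, -0.2624], [155, 115], -8.2))]
[(0.9, ([0.6219, 0.2729], [159, 124], 2.3)), (0.54, ([0.7592, 0.1492], [61, 39], -66.9))] [(0.57, ([0.5995, -0.2672], [162, 114], -8.2))]
```

```bash
python3 -c "
from h import *
go(.4445,.07,.2,0)"
```

```text
rv [-0.  -0.   2.3] d [ 0.1101 -0.1688 -0.1228] q6 -0.21
```

```bash
python3 -m inch '0 0 2.3 0.11 -0.169 -0.123 0;0 0 2.3 0.11 -0.169 -0.123 0;0 0 2.3 0.11 -0.169 -0.123 0;0 0 2.3 0.11 -0.169 -0.123 0;0 0 2.3 0.11 -0.169 -0.123 0;0 0 2.3 0.11 -0.169 -0.123 0;0 0 2.3 0.11 -0.169 -0.123 0'|sed -n '2p'
cat >> h.py <<'E'
def face(p,c,z=.02,half=.03,v=150,s=60):
    """bright grey patch near c on plane z: centre, size, yaw"""
    im=rectify(p,c,(half,half),z,240); hsv=cv2.cvtColor(im,cv2.COLOR_BGR2HSV)
    m=((hsv[...,1]<s)&(hsv[...,2]>v)).astype(np.uint8)
    n,l,stt,_=cv2.connectedComponentsWithStats(m)
    if n<2: return None
    k=1+stt[1:,4].argmax(); vv,u=np.nonzero(l==k)
    return rect(np.c_[c[0]+half-2*half*(vv+.5)/240, c[1]+half-2*half*(u+.5)/240])
E
python3 - <<'E'
from h import *
st(); p=vision.snapshot("top"); print(pose(p,"logbook",.02))
for c in[(.4445,.07),(.432,.255),(.43,-.28)]: print(face(p,c))
w=vision.snapshot("wrist"); print(np.round(w["eye"],3)); print(models.find_in(w,"disc_1")[:2],face(w,(.4445,.07)))
cv2.imwrite("pics/w1.png",w["frame"])
E
```

```text
tool_pos: [0.4454, 0.0686, 0.1997]
11.55 [0.4454 0.0686 0.1997] yyaw -0.1 F [ 0.1  0.1 -0.3] 1.00244007250621
[(0.88, ([0.6133, 0.2804], [153, 109], 2.4))]
None
None
([0.4312, -0.2828], [24, 11], 9.7)
[0.444 0.134 0.316]
[{'xyz': [0.4456, 0.0673, 0.0224], 'p': 0.9}, {'xyz': [0.4341, 0.2367, 0.0005], 'p': 0.59}] ([0.4448, 0.0688], [19, 19], -90.0)
```

View pics/w1.png

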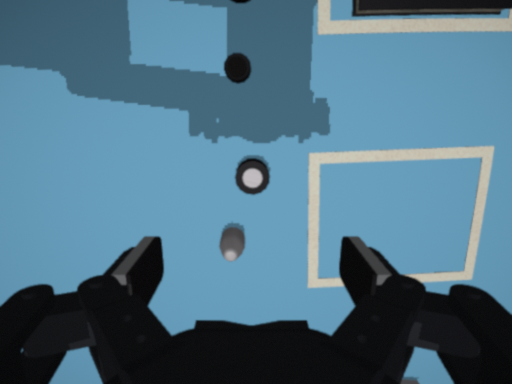

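```bash
python3 -m inch '0 0 0 0 0 0.06 0;0 0 0 0 0 0.12 0;0 0 0 0 0 0.16 0;0 0 0 0 0 0.169 0;0 0 0 0 0 0.169 0;0 0 0 0 0 0.169 1;0 0 0 0 0 0.169 1;0 0 0 0 0 0.169 1;0 0 0 0 0 0.169 1;0 0 0 0 0 0.169 1;0 0 0 0 0 0.169 1'
python3 - <<'E'
from h import *
w=vision.snapshot("wrist"); cv2.imwrite("pics/w2.png",w["frame"])
c=vision.snapshot("top")
print(pose(c,"carrier",.024))
for q in["round_a","slot_a"]: print(q,[(np.round(d["xyz"],3).tolist(),round(d["p"],2)) for d in models.spot_point(c,q)])
E
```

```text
time_s: 13.12
tool_pos: [0.4453, 0.069, 0.0327]
tool_rot: [0.707, 0.707, 0.001, 0.001]
force: [-1.1, -0.1, 13.5]
gripper_width: 0.385
grip_force: 58.3
[(0.74, ([0.5906, -0.2625], [156, 115], -8.2))]
round_a [([0.551, -0.286, 0.01], 0.73), ([0.633, -0.243, 0.004], 0.73)]
slot_a [([0.628, -0.295, 0.003], 0.79), ([0.562, -0.233, 0.004], 0.67)]
```

View pics/w2.png

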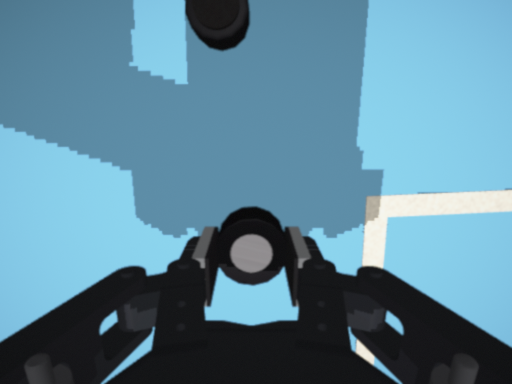

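```bash
python3 -m inch '0 0 0 0 0 -0.03 1;0 0 0 0 0 -0.09 1;0 0 0 0 0 -0.15 1;0 0 0 0 0 -0.168 1;0 0 0 0 0 -0.168 1;0 0 0 0 0 -0.168 1;0 0 0 0 0 -0.168 1'
python3 -c "
from h import *
go(.592,-.345,.2,0)"
```

```text
time_s: 14.25
tool_pos: [0.4435, 0.0689, 0.1979]
tool_rot: [0.708, 0.707, -0.001, -0.001]
force: [-0.4, 0.8, -0.9]
gripper_width: 0.388
grip_force: 60.0
rv [-0.2  0.  -0.1] d [-0.4137  0.1491 -0.0025] q6 0.0
```

```bash
python3 -m inch '0 0 0 -0.05 0.018 0 1;0 0 0 -0.1 0.036 0 1;0 0 0 -0.15 0.054 0 1;0 0 0 -0.2 0.072 0 1;0 0 0 -0.25 0.09 0 1;0 0 0 -0.3 0.108 0 1;0 0 0 -0.35 0.126 0 1;0 0 0 -0.4 0.144 0 1;0 0 0 -0.413 0.149 0 1;0 0 0 -0.413 0.149 0 1;0 0 0 -0.413 0.149 0 1;0 0 0 -0.413 0.149 0 1'
cat >> h.py <<'E'
def carrier(p,c,name):
    """save a top-down view at z=.024; rect of the bright slab"""
    im=rectify(p,c,(.11,.11),.024,600); cv2.imwrite(f"pics/{name}.png",im)
    hsv=cv2.cvtColor(im,cv2.COLOR_BGR2HSV); m=((hsv[...,1]<45)&(hsv[...,2]>120)).astype(np.uint8)
    n,l,stt,_=cv2.connectedComponentsWithStats(m); k=1+stt[1:,4].argmax(); v,u=np.nonzero(l==k)
    sc=.22/600; return rect(np.c_[c[0]+.11-sc*(v+.5),c[1]+.11-sc*(u+.5)])
E
python3 - <<'E'
from h import *
st(); w=vision.snapshot("wrist"); cv2.imwrite("pics/w3.png",w["frame"])
print(carrier(w,(.592,-.264),"c3"),pose(w,"carrier",.024))
for q in["round_a","slot_a"]: print(q,[(np.round(d["xyz"],3).tolist(),round(d["p"],2)) for d in models.spot_point(w,q)])
E
```

```text
time_s: 15.75
tool_pos: [0.5926, -0.3426, 0.1993]
tool_rot: [0.707, 0.707, -0.0, -0.001]
force: [-0.5, -0.2, -0.1]
gripper_width: 0.396
grip_force: 60.0
15.75 [ 0.5926 -0.3426  0.1993] yyaw 0.0 F [-0.5 -0.2 -0.1] 0.39616777869729897
([0.5914, -0.2666], [150, 110], -8.3) [(0.93, ([0.5914, -0.2663], [151, 110], -8.3))]
round_a [([0.553, -0.286, 0.006], 0.94), ([0.634, -0.249, 0.002], 0.91)]
slot_a [([0.56, -0.235, 0.002], 0.7), ([0.622, -0.298, 0.002], 0.65)]
```

View pics/c3.png

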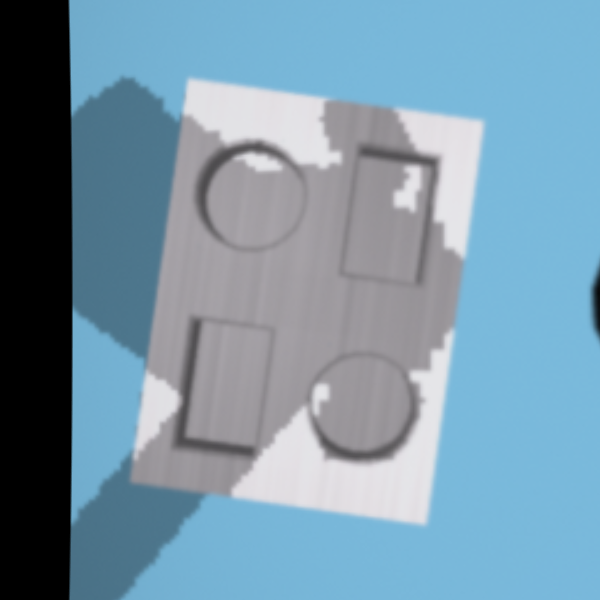

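```bash
python3 - <<'E'
from h import *
s=manip.sense(); w=vision.snapshot("wrist"); t=s["tool_pos"]
f=face(w,t[:2],z=t[2]-.0127); print(f,np.array(f[0])-t[:2])
# with the first grasp picture as a cross check is not possible; print target
go(.552-(f[0][0]-t[0]),-.287-(f[0][1]-t[1]),.06,0)
cv2.imwrite("pics/w4.png",rectify(w,t[:2],(.04,.04),t[2]-.0127,400))
E
```

```text
([0.592, -0.3527], [7, 1], 0.0) [-0.00104863 -0.00914564]
rv [ 0.  0. -0.] d [ 0.0658 -0.0401  0.1396] q6 -0.63
```

View pics/w4.png

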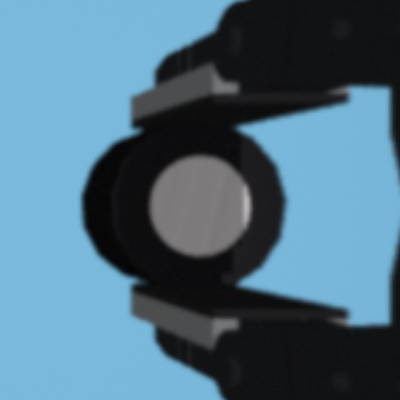

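```bash
python3 -m inch '0 0 0 0.0556 -0.0396 0 1;0 0 0 0.0556 -0.0396 0.05 1;0 0 0 0.0556 -0.0396 0.1 1;0 0 0 0.0556 -0.0396 0.13 1;0 0 0 0.0556 -0.0396 0.137 1;0 0 0 0.0556 -0.0396 0.137 1;0 0 0 0.0556 -0.0396 0.137 1;0 0 0 0.0556 -0.0396 0.137 1'
python3 -m inch '0 0 0 0 0 0.003 1;0 0 0 0 0 0.006 1;0 0 0 0 0 0.009 1;0 0 0 0 0 0.01 1;0 0 0 0 0 0.01 1'
python3 -c "
from h import *
c=vision.snapshot('wrist'); cv2.imwrite('pics/w5.png',c['frame'])"
```

```text
time_s: 17.0
tool_pos: [0.5544, -0.2892, 0.0638]
tool_rot: [0.708, 0.707, 0.0, 0.001]
force: [1.2, -0.3, -0.9]
gripper_width: 0.392
grip_force: 60.0
time_s: 17.62
tool_pos: [0.5533, -0.2884, 0.0519]
tool_rot: [0.708, 0.707, -0.0, -0.0]
force: [0.4, 0.5, -0.1]
gripper_width: 0.394
grip_force: 60.2
```

View pics/w5.png

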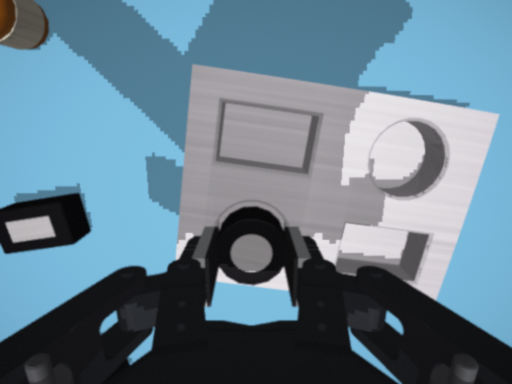

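```bash
python3 -m inch '0 0 0 0.0005 0 0.002 1;0 0 0 0.0005 0 0.004 1;0 0 0 0.0005 0 0.005 1;0 0 0 0.0005 0 0.005 1'|sed -n '2p;4p'
```

```text
tool_pos: [0.5537, -0.2883, 0.0485]
force: [-1.9, 1.9, 9.7]
```

```bash
python3 -m inch '0 0 0 0 0 -0.002 0.5;0 0 0 0 0 -0.002 0.35;0 0 0 0 0 -0.005 0.3;0 0 0 0 0 -0.04 0.3;0 0 0 -0.04 0 -0.08 0.3;0 0 0 -0.04 0 -0.1 0.3;0 0 0 -0.04 0 -0.1 0.3;0 0 0 -0.04 0 -0.1 0.3'|sed -n '2p;4p;5p'
python3 - <<'E'
from h import *
st(); w=vision.snapshot("wrist"); print(carrier(w,(.592,-.264),"c6"))
for z in(.024,.03): print(z,face(w,(.552,-.287),z=z))
cv2.imwrite("pics/w6.png",w["frame"])
E
```

```text
tool_pos: [0.5527, -0.3272, 0.1462]
force: [-0.5, 0.1, -0.1]
gripper_width: 0.696
19.18 [ 0.5527 -0.3272  0.1462] yyaw -0.1 F [-0.5  0.1 -0.1] 0.6960104595245208
([0.591, -0.2665], [150, 110], -8.2)
0.024 ([0.5523, -0.3105], [60, 12], -3.3)
0.03 ([0.5523, -0.3097], [60, 13], -3.2)
```

View pics/w6.png

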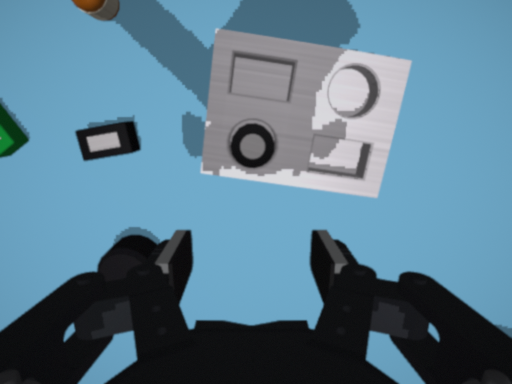

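```bash
python3 - <<'E'
from h import *
w=vision.snapshot("wrist"); f=face(w,(.4312,-.2828),v=120); print(f)
r=face(w,(.552,-.287),z=.024,half=.0125,v=90); print("disc",r)
go(f[0][0],f[0][1],.15,f[2]+90)
E
```

```text
([0.4301, -0.2846], [26, 12], 8.9)
disc ([0.5523, -0.2883], [19, 19], -66.4)
rv [-0.2  0.  81.1] d [ 0.0423 -0.1225 -0.0039] q6 -0.64
```

```bash
python3 -m inch '0 0 10 0.042 -0.1225 0 0.3;0 0 20 0.042 -0.1225 0 0.3;0 0 30 0.042 -0.1225 0 0.3;0 0 40 0.042 -0.1225 0 0.3;0 0 50 0.042 -0.1225 0 0.3;0 0 60 0.042 -0.1225 0 0.3;0 0 70 0.042 -0.1225 0 0.3;0 0 80 0.042 -0.1225 0 0.3;0 0 81 0.042 -0.1225 0 0.3;0 0 81 0.042 -0.1225 0 0.3;0 0 81 0.042 -0.1225 0 0.3'|sed -n '1,2p'
python3 - <<'E'
from h import *
w=vision.snapshot("wrist"); f=face(w,(.43,-.284),v=120); print(f); st()
go(f[0][0],f[0][1],.0325,f[2]+90)
E
```

```text
time_s: 20.65
tool_pos: [0.4309, -0.2858, 0.1471]
([0.4293, -0.2846], [25, 13], 9.0)
20.7 [ 0.431  -0.2859  0.1472] yyaw -81.0 F [ 0.4 -0.3  0.4] 0.7042466353376825
rv [-0.  0.  0.] d [-0.0014 -0.0015  0.1147] q6 0.69
```

```bash
python3 -m inch '0 0 0 -0.0014 -0.0015 0.05 0.3;0 0 0 -0.0014 -0.0015 0.1 0.3;0 0 0 -0.0014 -0.0015 0.113 0.3;0 0 0 -0.0014 -0.0015 0.113 0.3;0 0 0 -0.0014 -0.0015 0.113 1;0 0 0 -0.0014 -0.0015 0.113 1;0 0 0 -0.0014 -0.0015 0.113 1;0 0 0 -0.0014 -0.0015 0.113 1;0 0 0 -0.0014 -0.0015 0.113 1;0 0 0 -0.0014 -0.0015 0.113 1'
python3 -m inch '0 0 0 0 0 -0.03 1;0 0 0 0 0 -0.08 1;0 0 0 0 0 -0.1 1;0 0 0 0 0 -0.1 1;0 0 0 0 0 -0.1 1'
python3 - <<'E'
from h import *
s=manip.sense(); w=vision.snapshot("wrist"); t=s["tool_pos"]; f=face(w,t[:2],z=t[2]-.0135,half=.025,v=110); print(f,np.array(f[0])-t[:2]); go(.5595,-.2357,.1338,81.7)
E
```

```text
time_s: 21.95
tool_pos: [0.4304, -0.2855, 0.0362]
tool_rot: [0.997, 0.078, 0.001, 0.001]
force: [-2.3, 0.4, 7.4]
gripper_width: 0.284
grip_force: 59.2
time_s: 22.58
tool_pos: [0.429, -0.2843, 0.134]
tool_rot: [0.997, 0.078, -0.0, -0.0]
force: [-0.4, 0.0, -1.1]
gripper_width: 0.281
grip_force: 59.4
([0.4298, -0.2846], [25, 11], 8.9) [ 0.00078278 -0.00026129]
rv [-0.1  0.1 17.2] d [ 0.1367 -0.0276 -0.0004] q6 0.7
```

```bash
python3 -m inch '0 0 9 0.05 -0.01 0 1;0 0 17.2 0.1 -0.02 0 1;0 0 17.2 0.136 -0.0276 0 1;0 0 17.2 0.136 -0.0276 0 1;0 0 17.2 0.136 -0.0276 0 1;0 0 17.2 0.136 -0.0276 0 1'|sed -n '2p'
python3 - <<'E'
from h import *
s=manip.sense(); w=vision.snapshot("wrist"); t=s["tool_pos"]; f=face(w,t[:2],z=t[2]-.0162,half=.025,v=110); print(f,np.array(f[0])-t[:2]); st(); go(.5595,-.2357,.062,81.7)
E
```

```text
tool_pos: [0.558, -0.2364, 0.1336]
([0.5576, -0.237], [25, 11], -8.1) [-0.00036198 -0.00060949]
23.43 [ 0.5582 -0.2366  0.1339] yyaw -98.3 F [ 0.3 -0.8 -0.8] 0.2802618208439063
rv [-0.   0.1 -0. ] d [ 0.0013 -0.001   0.0719] q6 1.2
```

```bash
python3 -m inch '0 0 0 0.0017 -0.0016 0.04 1;0 0 0 0.0017 -0.0016 0.068 1;0 0 0 0.0017 -0.0016 0.072 1;0 0 0 0.0017 -0.0016 0.072 1;0 0 0 0.0017 -0.0016 0.075 1;0 0 0 0.0017 -0.0016 0.078 1;0 0 0 0.0017 -0.0016 0.08 1;0 0 0 0.0017 -0.0016 0.08 1'|sed -n '2p;4p'
python3 -m inch '0 0 0 0 0 0.002 1;0 0 0 0 0 0.003 1;0 0 0 0 0 0.004 1;0 0 0 0 0 0.004 1'|sed -n '2p;4p'
```

```text
tool_pos: [0.5619, -0.2357, 0.058]
force: [-8.7, 2.2, 24.1]
tool_pos: [0.5609, -0.2355, 0.0542]
force: [-10.7, 2.6, 27.5]
```

```bash
python3 - <<'E'
from h import *
s=manip.sense(); w=vision.snapshot("wrist"); t=s["tool_pos"]; f=face(w,t[:2],z=.04,half=.02,v=110); print(f); st()
p=vision.snapshot("top"); print(pose(p,"carrier",.024))
im=w["frame"]; cv2.imwrite("pics/w7.png",np.hstack([cv2.resize(im[130:330,130:380],(500,400)),cv2.resize(rectify(w,(.592,-.264),(.1,.1),.024,400),(300,300)).repeat(1,0) if 0 else np.zeros((400,1,3),np.uint8)]))
E
```

```text
([0.5599, -0.2361], [23, 11], -8.2)
24.98 [ 0.5609 -0.2355  0.0542] yyaw -98.2 F [-10.7   2.3  28.1] 0.28059100381340707
[]
```

View pics/w7.png

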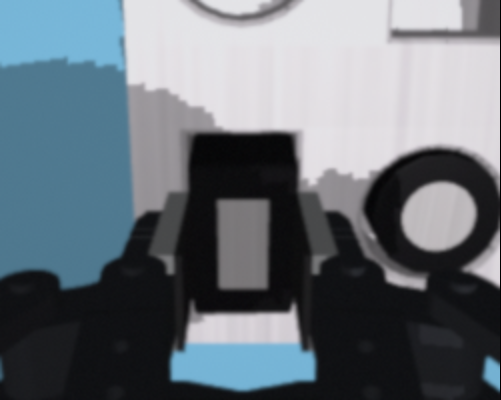

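```bash
python3 -m inch '0 0 0 -0.001 0 -0.006 1;0 0 0 -0.0025 0 -0.006 1;0 0 0 -0.0025 0 -0.006 1;0 0 0 -0.0025 0 -0.004 1;0 0 0 -0.0025 0 -0.002 1;0 0 0 -0.0025 0 0 1;0 0 0 -0.0025 0 0 1'|sed -n '2p;4p'
python3 -c "
from h import *
w=vision.snapshot('wrist');im=w['frame'];cv2.imwrite('pics/w8.png',cv2.resize(im[130:330,130:380],(500,400)))"
```

```text
tool_pos: [0.5587, -0.2345, 0.0499]
force: [-1.1, -0.4, 0.0]
```

```bash
python3 -m inch '0 0 0 0 0 0.001 1;0 0 0 0 0 0.002 1;0 0 0 0 0 0.002 1'|sed -n '2p;4p'
python3 -m inch '0 0 0 0 0 0 0.6;0 0 0 0 0 -0.001 0.5;0 0 0 0 0 -0.004 0.4;0 0 0 -0.005 0 -0.03 0.4;0 0 0 -0.05 0 -0.09 0.4;0 0 0 -0.05 0 -0.1 0.4;0 0 0 -0.05 0 -0.1 0.4;0 0 0 -0.05 0 -0.1 0.4'|sed -n '2p;4p'
python3 - <<'E'
from h import *
st(); w=vision.snapshot("wrist"); print(carrier(w,(.592,-.264),"c8"))
for z in(.024,.034): print(z,face(w,(.5595,-.2357),z=z,half=.014,v=110))
print(face(w,(.5523,-.288),z=.024,half=.0125,v=90))
E
```

```text
tool_pos: [0.559, -0.2346, 0.0492]
force: [-2.1, -0.9, 6.7]
tool_pos: [0.5098, -0.2274, 0.1475]
force: [0.1, -0.2, -0.3]
27.38 [ 0.5098 -0.2274  0.1475] yyaw -98.3 F [ 0.1 -0.2 -0.3] 0.5996331063828906
([0.5831, -0.2651], [133, 110], -8.2)
0.024 ([0.5596, -0.2355], [27, 13], -8.5)
0.034 ([0.5602, -0.2356], [26, 12], -8.5)
([0.5524, -0.2882], [21, 21], 18.4)
```

View pics/c8.png

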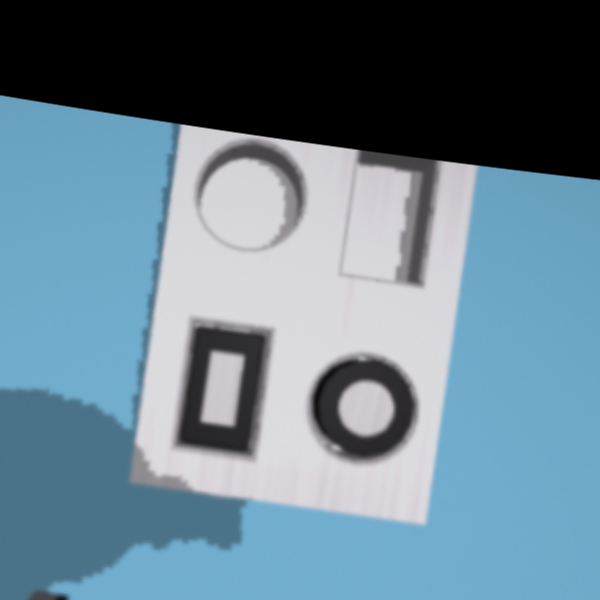

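```bash
python3 - <<'E'
from h import *
p=vision.snapshot("top"); print([face(p,(.434,.254),v=v) for v in(90,120)],[np.round(d["xyz"],4) for d in models.spot_point(p,"disc_1")],pose(p,"logbook",.02))
go(.434,.254,.2,0)
E
```

```text
[([0.4364, 0.2561], [23, 21], -28.8), ([0.4365, 0.2564], [21, 18], -29.1)] [array([ 0.4365,  0.2558, -0.0027])] [(0.76, ([0.6137, 0.2792], [151, 106], 2.2))]
rv [ 0.   0.1 81.7] d [-0.1437 -0.4654 -0.0524] q6 1.17
```

```bash
python3 -m inch '0 0 -10 -0.0142 -0.047 -0.03 0;0 0 -20 -0.028 -0.094 -0.0524 0;0 0 -30 -0.042 -0.14 -0.0524 0;0 0 -40 -0.057 -0.187 -0.0524 0;0 0 -50 -0.071 -0.234 -0.0524 0;0 0 -60 -0.085 -0.28 -0.0524 0;0 0 -70 -0.099 -0.327 -0.0524 0;0 0 -80 -0.113 -0.374 -0.0524 0;0 0 -90 -0.127 -0.421 -0.0524 0;0 0 -98 -0.1415 -0.4677 -0.0524 0;0 0 -98 -0.1415 -0.4677 -0.0524 0;0 0 -98 -0.1415 -0.4677 -0.0524 0'|sed -n '1,3p'
python3 - <<'E'
from h import *
w=vision.snapshot("wrist"); f=face(w,(.4365,.256),v=90); print(f); st(); go(f[0][0],f[0][1],.033,0)
E
```

```text
time_s: 29.08
tool_pos: [0.4364, 0.2555, 0.2001]
tool_rot: [0.709, 0.705, -0.001, 0.0]
([0.4338, 0.2531], [22, 22], 0.0)
29.12 [0.4365 0.255  0.2002] yyaw -0.3 F [ 1.  -0.1  0.4] 0.9974829384167976
rv [-0.1  0.1 -0.3] d [-0.0017 -0.0025  0.1672] q6 0.4
```

```bash
python3 -m inch '0 0 0 -0.0018 -0.0025 0.06 0;0 0 0 -0.0018 -0.0025 0.12 0;0 0 0 -0.0018 -0.0025 0.16 0;0 0 0 -0.0018 -0.0025 0.168 0;0 0 0 -0.0018 -0.0025 0.168 0;0 0 0 -0.0018 -0.0025 0.168 1;0 0 0 -0.0018 -0.0025 0.168 1;0 0 0 -0.0018 -0.0025 0.168 1;0 0 0 -0.0018 -0.0025 0.168 1;0 0 0 -0.0018 -0.0025 0.168 1;0 0 0 -0.0018 -0.0025 0.168 1'|sed -n '1,2p;4,6p'
python3 -m inch '0 0 0 0 0 -0.03 1;0 0 0 0 0 -0.09 1;0 0 0 0 0 -0.15 1;0 0 0 0 0 -0.168 1;0 0 0 0 0 -0.168 1;0 0 0 0 0 -0.168 1'|sed -n '2p;5,6p'
python3 - <<'E'
from h import *
s=manip.sense(); w=vision.snapshot("wrist"); t=s["tool_pos"]
for v in(90,110,130): f=face(w,t[:2],z=t[2]-.0127,half=.018,v=v); print(f,np.array(f[0])-t[:2])
go(.6308,-.246,.2,0)
E
```

```text
time_s: 30.5
tool_pos: [0.4348, 0.2543, 0.0341]
force: [-1.6, -1.0, 12.5]
gripper_width: 0.392
grip_force: 58.5
tool_pos: [0.4332, 0.2537, 0.1997]
gripper_width: 0.391
grip_force: 59.8
([0.4321, 0.2534], [20, 20], -58.4) [-0.00111021 -0.00026926]
([0.432, 0.2533], [19, 19], -58.0) [-0.00121021 -0.00036926]
([0.4321, 0.253], [19, 18], -90.0) [-0.00111021 -0.00066926]
rv [-0.2  0.1 -0.3] d [-0.4986  0.2001 -0.0007] q6 0.4
```

```bash
python3 -m inch '0 0 0 -0.05 0.02 0 1;0 0 0 -0.1 0.04 0 1;0 0 0 -0.15 0.06 0 1;0 0 0 -0.2 0.08 0 1;0 0 0 -0.25 0.1 0 1;0 0 0 -0.3 0.12 0 1;0 0 0 -0.35 0.14 0 1;0 0 0 -0.4 0.16 0 1;0 0 0 -0.45 0.18 0 1;0 0 0 -0.498 0.201 0 1;0 0 0 -0.498 0.201 0 1;0 0 0 -0.498 0.201 0 1'|sed -n '2p;5,6p'
python3 - <<'E'
from h import *
s=manip.sense(); w=vision.snapshot("wrist"); t=s["tool_pos"]; st()
f=face(w,t[:2],z=t[2]-.0127,half=.018,v=100); print(f,np.array(f[0])-t[:2])
print(pose(vision.snapshot("scene"),"carrier",.024))
go(.6308,-.246,.2,0)
E
```

```text
tool_pos: [0.6316, -0.2443, 0.1986]
gripper_width: 0.394
grip_force: 59.8
32.85 [ 0.6316 -0.2437  0.199 ] yyaw -0.2 F [-0.1 -0.4 -0.8] 0.38799835775183433
([0.6305, -0.2447], [19, 19], -90.0) [-0.00112546 -0.00042387]
[(0.56, ([0.5993, -0.2677], [160, 111], -8.2))]
rv [-0.1 -0.1 -0.2] d [-0.0026 -0.0012 -0.    ] q6 -0.47
```

```bash
python3 -m inch '0 0 0 -0.0017 0.0005 0.06 1;0 0 0 -0.0017 0.0005 0.11 1;0 0 0 -0.0017 0.0005 0.135 1;0 0 0 -0.0017 0.0005 0.139 1;0 0 0 -0.0017 0.0005 0.141 1;0 0 0 -0.0017 0.0005 0.143 1;0 0 0 -0.0017 0.0005 0.145 1;0 0 0 -0.0017 0.0005 0.147 1;0 0 0 -0.0017 0.0005 0.147 1'|sed -n '2,4p;5,6p'
```

```text
tool_pos: [0.6345, -0.2467, 0.0575]
tool_rot: [0.709, 0.705, 0.001, 0.001]
force: [-4.8, 4.8, 18.5]
gripper_width: 0.388
grip_force: 61.9
```

```bash
python3 -m inch '0 0 0 0.0005 -0.001 -0.007 1;0 0 0 0.0008 -0.0015 -0.008 1;0 0 0 0.0008 -0.0015 -0.008 1;0 0 0 0.0008 -0.0015 -0.008 1'|sed -n '2p;4p'
python3 - <<'E'
from h import *
s=manip.sense(); w=vision.snapshot("wrist"); t=s["tool_pos"]; st()
f=face(w,t[:2],z=t[2]-.0127,half=.018,v=100); print(f,np.array(f[0])-t[:2])
cv2.imwrite("pics/w9.png",cv2.resize(w["frame"][130:330,130:380],(500,400)))
E
```

```text
tool_pos: [0.6316, -0.2458, 0.0613]
force: [-0.4, -0.4, -0.9]
34.62 [ 0.6316 -0.2458  0.0612] yyaw -0.3 F [ 0.1 -0.   0.3] 0.3887545863691233
([0.6304, -0.2462], [20, 19], -90.0) [-0.00115695 -0.00041028]
```

View pics/w9.png

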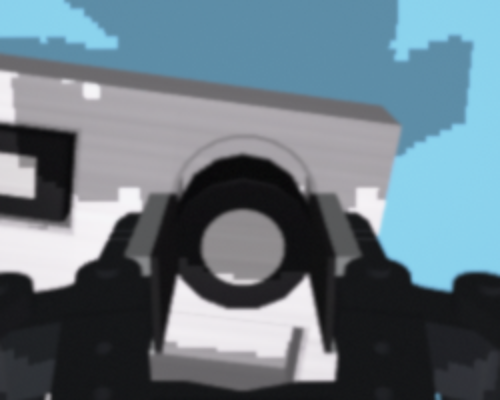

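```bash
python3 -m inch '0 0 0 0 0 0.003 1;0 0 0 0 0 0.005 1;0 0 0 0 0 0.007 1;0 0 0 0 0 0.009 1;0 0 0 0 0 0.009 1'|sed -n '2p;4p'
python3 -m inch '0 0 0 0 0 0.002 1;0 0 0 0 0 0.0035 1;0 0 0 0 0 0.0035 1'|sed -n '2p;4p'
```

```text
tool_pos: [0.6317, -0.2458, 0.0525]
force: [-0.1, 0.6, -0.8]
tool_pos: [0.6317, -0.2458, 0.0491]
force: [-0.0, -0.4, -0.6]
```

Entered freely. Release, back off and look.

```bash
python3 -m inch '0 0 0 0 0 0 0.5;0 0 0 0 0 -0.001 0.35;0 0 0 0 0 -0.005 0.3;0 0 0 0 0 -0.04 0.3;0 0 0 -0.04 0 -0.08 0.3;0 0 0 -0.06 -0.04 -0.12 0.6;0 0 0 -0.06 -0.04 -0.12 1;0 0 0 -0.06 -0.04 -0.12 1;0 0 0 -0.06 -0.04 -0.12 1'|sed -n '2p;5p'
python3 - <<'E'
from h import *
st(); w=vision.snapshot("wrist"); print(carrier(w,(.592,-.264),"c10"))
for c in[(.552,-.287),(.6308,-.246)]: print([face(w,c,z=z,half=.0125,v=100) for z in(.024,.034)])
print(face(w,(.5595,-.2357),z=.024,half=.014,v=100))
go(.6308,-.246,.07,0);
E
```

```text
tool_pos: [0.5915, -0.3045, 0.1678]
gripper_width: 0.001
36.75 [ 0.5915 -0.3045  0.1678] yyaw -0.2 F [-0.5 -0.7  0.3] 0.0009176487396960706
([0.5914, -0.2665], [150, 110], -8.1)
[([0.5525, -0.2882], [21, 21], 0.0), ([0.5539, -0.2864], [20, 20], 0.0)]
[([0.63, -0.247], [19, 19], 41.2), ([0.6285, -0.2467], [19, 19], 45.0)]
([0.5593, -0.2358], [27, 13], -8.2)
rv [-0.1 -0.1 -0.2] d [0.0585 0.0392 0.0978] q6 -0.58
```

```bash
python3 -m inch '0 0 0 0.0585 0.039 0.05 1;0 0 0 0.0585 0.039 0.1 1;0 0 0 0.0585 0.039 0.113 1;0 0 0 0.0585 0.039 0.116 1;0 0 0 0.0585 0.039 0.118 1;0 0 0 0.0585 0.039 0.119 1;0 0 0 0.0585 0.039 0.1195 1;0 0 0 0.0585 0.039 0.1195 1'|sed -n '2p;4p'
python3 -m inch '0 0 0 0 0 -0.012 1;0 0 0 -0.0415 -0.0785 -0.012 1;0 0 0 -0.0415 -0.0785 -0.012 1;0 0 0 -0.0415 -0.0785 -0.012 1;0 0 0 -0.0415 -0.0785 -0.004 1;0 0 0 -0.0415 -0.0785 -0.002 1;0 0 0 -0.0415 -0.0785 0 1;0 0 0 -0.0415 -0.0785 0 1'|sed -n '2p;4p'
python3 -m inch '0 0 0 0 0 -0.012 1;0 0 0 0.052 0.007 -0.012 1;0 0 0 0.052 0.007 -0.012 1;0 0 0 0.052 0.007 -0.012 1;0 0 0 0.052 0.007 -0.004 1;0 0 0 0.052 0.007 -0.002 1;0 0 0 0.052 0.007 0 1;0 0 0 0.052 0.007 0 1'|sed -n '2p;4p'
```

```text
tool_pos: [0.631, -0.2478, 0.0505]
force: [-0.6, -0.7, -0.4]
tool_pos: [0.5525, -0.2881, 0.0494]
force: [-1.2, 0.4, 0.5]
tool_pos: [0.5592, -0.2368, 0.0494]
force: [-0.3, 0.3, 0.4]
```

```bash
python3 -m inch '0 0 0 0 0 0.001 1;0 0 0 0 0 0.002 1;0 0 0 0 0 0.002 1'|sed -n '2p;4p'
python3 -m inch '0 0 0 0 0 -0.012 1;0 0 0 -0.01 0.0715 -0.012 1;0 0 0 -0.01 0.0715 -0.012 1;0 0 0 -0.01 0.0715 -0.012 1;0 0 0 -0.01 0.0715 -0.004 1;0 0 0 -0.01 0.0715 -0.002 1;0 0 0 -0.01 0.0715 0 1;0 0 0 -0.01 0.0715 0 1'|sed -n '2p;4p'
python3 -m inch '0 0 0 0 0 -0.06 0;0 0 0 0 0 -0.12 0;0 0 0 0 0 -0.12 0'|sed -n 2p
python3 - <<'E'
from h import *
st(); p=vision.snapshot("top"); print(pose(p,"logbook",.02)); go(.613,.15,.15,2.2)
E
```

```text
tool_pos: [0.5594, -0.2367, 0.0491]
force: [-3.5, 0.8, 10.7]
tool_pos: [0.6289, -0.2462, 0.049]
force: [-5.5, 2.9, 14.7]
tool_pos: [0.6334, -0.2485, 0.1735]
41.55 [ 0.6334 -0.2485  0.1735] yyaw -0.3 F [ 0.1 -1.1 -0.4] 0.6363103280221457
[(0.69, ([0.6328, 0.3039], [157, 109], 1.6))]
rv [ 0.   0.  -2.5] d [ 0.3967 -0.0192  0.018 ] q6 -0.47
```

```bash
python3 -m inch '0 0 9 0.055 0.012 0 0;0 0 18 0.11 0.024 0 0;0 0 27 0.165 0.036 0 0;0 0 36 0.22 0.048 0 0;0 0 45 0.275 0.06 0 0;0 0 54 0.33 0.072 0 0;0 0 63 0.385 0.084 0 0;0 0 72 0.44 0.096 0 0;0 0 81 0.495 0.108 0 0;0 0 88 0.559 0.119 0 0;0 0 88 0.559 0.119 0 0;0 0 88 0.559 0.119 0 0'|sed -n '1,2p'
python3 - <<'E'
from h import *
st(); w=vision.snapshot("wrist"); print(pose(w,"logbook",.02)); print(pose(vision.snapshot("scene"),"logbook",.02)); go(.755,.304,.0173,-88.4)
E
```

```text
time_s: 43.15
tool_pos: [0.7508, 0.3111, 0.1648]
43.15 [0.7508 0.3111 0.1648] yyaw -88.2 F [-0.2 -0.4 -0.2] 0.9987955599534395
[(0.56, ([0.6574, 0.304], [114, 105], 2.1))]
[(0.91, ([0.6377, 0.2956], [156, 124], 1.8))]
rv [0.  0.1 0. ] d [0.0028 0.0055 0.1499] q6 1.85
```

```bash
python3 -m inch '0 0 0 0.003 0.0055 0.06 0;0 0 0 0.003 0.0055 0.12 0;0 0 0 0.003 0.0055 0.148 0;0 0 0 0.003 0.0055 0.148 0;0 0 0 0.003 0.0055 0.148 0'|sed -n '2p;4p'
python3 -m inch '0 0 0 -0.015 0 0 0;0 0 0 -0.028 0 0 0;0 0 0 -0.034 0.002 0 0;0 0 0 -0.04 0.004 0 0;0 0 0 -0.046 0.006 0 0;0 0 0 -0.052 0.0075 0 0;0 0 0 -0.057 0.009 0 0;0 0 0 -0.06 0.009 0 0;0 0 0 -0.06 0.009 0 0;0 0 0 -0.06 0.009 0 0'|sed -n '2p;4p'
python3 -m inch '0 0 0 0.03 0 0 0;0 0 0 0.03 0 -0.06 0;0 0 0 0.03 0.06 -0.12 0;0 0 0 0 0.12 -0.12 0;0 0 0 -0.02 0.18 -0.12 0;0 0 0 -0.04 0.24 -0.12 0;0 0 0 -0.06 0.3 -0.12 0;0 0 0 -0.06 0.36 -0.12 0;0 0 0 -0.06 0.41 -0.12 0;0 0 0 -0.06 0.41 -0.12 0'|sed -n '1,2p'
python3 - <<'E'
from h import *
st(); p=vision.snapshot("top"); print(pose(p,"logbook",.02),tape(p,(.609,.2955)),pose(p,"carrier",.024))
E
```

```text
tool_pos: [0.7569, 0.3058, 0.0217]
force: [-0.4, -0.4, -0.9]
tool_pos: [0.6954, 0.2952, 0.0193]
force: [2.6, 0.5, 1.2]
time_s: 46.48
tool_pos: [0.6468, -0.1202, 0.1388]
46.48 [ 0.6468 -0.1202  0.1388] yyaw -88.5 F [-0.4  2.1 -0. ] 1.0020460008147902
[(0.67, ([0.6589, 0.2979], [106, 52], -88.5))] ([0.6621, 0.2976], [168, 104], -87.6) [(0.9, ([0.5888, -0.2758], [160, 92], -10.2)), (0.33, ([0.6607, 0.2924], [160, 89], -87.3))]
```

```bash
python3 -c "
from h import *
go(.594,-.39,.1388,-88.5)"; python3 -m inch '0 0 -9 0 0.04 0 0;0 0 -18 0 0.09 0 0;0 0 -27 -0.01 0.14 0 0;0 0 -36 -0.02 0.19 0 0;0 0 -45 -0.04 0.23 0 0;0 0 -54 -0.05 0.267 0 0;0 0 -63 -0.059 0.267 0 0;0 0 -72 -0.059 0.267 0 0;0 0 -81 -0.059 0.267 0 0;0 0 -90.7 -0.059 0.267 0 0;0 0 -90.7 -0.059 0.267 0 0;0 0 -90.7 -0.059 0.267 0 0'|sed -n '1,2p'
python3 - <<'E'
from h import *
st();go(.594,-.39,.0175,2.2); p=vision.snapshot("top"); print(pose(p,"logbook",.02),pose(p,"carrier",.024)); w=vision.snapshot("wrist"); print(carrier(w,(.592,-.264),"c11"))
for c,h in[((.552,-.287),.0125),((.6308,-.246),.0125),((.5595,-.2357),.014)]: print(face(w,c,z=.024,half=h,v=100))
E
```

```text
rv [-0.1  0.2  0.2] d [-6.120e-02  2.728e-01 -2.000e-04] q6 1.26
time_s: 48.12
tool_pos: [0.5978, -0.3834, 0.1395]
48.12 [ 0.5978 -0.3834  0.1395] yyaw 2.3 F [-0.2  0.1  0. ] 0.9975652137541328
rv [-0.  -0.   0.1] d [-0.0065 -0.004   0.122 ] q6 -0.71
[(0.58, ([0.6087, 0.2975], [153, 109], 1.7))] [(0.71, ([0.6539, -0.2989], [69, 30], 54.1))]
([0.5901, -0.2749], [149, 94], -8.0)
([0.5524, -0.2885], [19, 19], 0.0)
([0.63, -0.2488], [19, 16], 3.0)
([0.5479, -0.2494], [5, 0], 0.0)
```

```bash
python3 -m inch '0 0 0 -0.0065 -0.004 0.06 0;0 0 0 -0.0065 -0.004 0.11 0;0 0 0 -0.0065 -0.004 0.122 0;0 0 0 -0.0065 -0.004 0.122 0;0 0 0 -0.0065 -0.004 0.122 0'|sed -n '2p;4p'
python3 -m inch '0 0 0 0.018 0.0018 0 0;0 0 0 0.032 0.0032 0 0;0 0 0 0.044 0.0044 0 0;0 0 0 0.058 0.0058 0 0;0 0 0 0.072 0.0072 0 0;0 0 0 0.086 0.0086 0 0;0 0 0 0.1 0.01 0 0;0 0 0 0.114 0.0114 0 0;0 0 0 0.128 0.0127 0 0;0 0 0 0.142 0.0141 0 0;0 0 0 0.155 0.0154 0 0;0 0 0 0.167 0.0166 0 0'|sed -n '2p;4p'
python3 -m inch '0 0 0 0.01 0.001 0 0;0 0 0 0.024 0.0024 0 0;0 0 0 0.038 0.0038 0 0;0 0 0 0.052 0.0052 0 0;0 0 0 0.066 0.0066 0 0;0 0 0 0.08 0.008 0 0;0 0 0 0.094 0.0094 0 0;0 0 0 0.108 0.0108 0 0;0 0 0 0.122 0.0122 0 0;0 0 0 0.136 0.0136 0 0;0 0 0 0.149 0.0148 0 0;0 0 0 0.157 0.0156 0 0'|sed -n '2p;4p'
python3 -m inch '0 0 0 0.002 0.0003 0 0;0 0 0 0.002 0.0003 0 0'|sed -n '2p;4p'
python3 -m inch '0 0 0 -0.04 0 0 0;0 0 0 -0.08 0 -0.05 0;0 0 0 -0.08 0 -0.11 0;0 0 0 -0.08 0 -0.13 0;0 0 0 -0.08 0 -0.13 0'|sed -n '2p'
python3 - <<'E'
from h import *
st(); w=vision.snapshot("wrist"); print(pose(w,"carrier",.024),carrier(w,(.612,.0),"c12")); p=vision.snapshot("top"); print(pose(p,"carrier",.024))
cv2.imwrite("pics/w12.png",w["frame"])
E
```

```text
tool_pos: [0.5953, -0.3928, 0.0202]
force: [0.1, -0.3, 1.0]
tool_pos: [0.6031, -0.2238, 0.018]
force: [-0.7, -5.5, 1.1]
tool_pos: [0.6116, -0.0662, 0.018]
force: [-0.0, -6.4, 2.8]
tool_pos: [0.6118, -0.0642, 0.0178]
force: [-1.5, -3.2, 2.5]
tool_pos: [0.6163, -0.144, 0.1492]
52.83 [ 0.6163 -0.144   0.1492] yyaw 2.4 F [ 0.8  0.  -0.9] 1.0005419507930116
[(0.62, ([0.5973, -0.0279], [151, 58], 2.3))] ([0.6121, -0.0336], [186, 71], 2.5)
[(0.77, ([0.595, 0.0024], [154, 112], 2.8)), (0.68, ([0.7539, 0.1555], [51, 42], 0.5))]
```

```bash
python3 -m inch '0 0 0 0 -0.01 0.06 0;0 0 0 0 -0.012 0.12 0;0 0 0 0 -0.012 0.131 0;0 0 0 0.03 -0.012 0.131 0;0 0 0 0.06 -0.012 0.131 0;0 0 0 0.075 -0.012 0.131 0;0 0 0 0.082 -0.012 0.131 0;0 0 0 0.087 -0.012 0.131 0;0 0 0 0.0915 -0.012 0.131 0;0 0 0 0.0935 -0.012 0.131 0;0 0 0 0.0935 -0.012 0.131 0;0 0 0 0.0935 -0.012 0.131 0'|sed -n '2p;4p'
python3 -m inch '0 0 0 -0.03 0 0 0;0 0 0 -0.06 0 -0.04 0;0 0 0 -0.06 0 -0.1 0;0 0 0 -0.06 0 -0.13 0;0 0 0 -0.06 0 -0.13 0'|sed -n '2p'
python3 - <<'E'
from h import *
st(); go(.47,.012,.15,-87.7)
E
```

```text
tool_pos: [0.6009, -0.0529, 0.0174]
force: [0.4, -5.3, 2.3]
tool_pos: [0.6041, -0.112, 0.1495]
55.15 [ 0.6041 -0.112   0.1495] yyaw 2.4 F [ 1.1 -0.6 -0.6] 1.0000193093219791
rv [  0.2   0.3 -89.9] d [ 0.1295 -0.1288 -0.0013] q6 -0.34
```

```bash
python3 -m inch '0 0 10 0.03 -0.03 0 0;0 0 20 0.06 -0.06 0 0;0 0 30 0.09 -0.09 0 0;0 0 40 0.1295 -0.129 0 0;0 0 50 0.1295 -0.129 0 0;0 0 60 0.1295 -0.129 0 0;0 0 70 0.1295 -0.129 0 0;0 0 80 0.1295 -0.129 0 0;0 0 90 0.1295 -0.129 0 0;0 0 90 0.1295 -0.129 0 0;0 0 90 0.1295 -0.129 0 0'|sed -n '1,2p'
python3 - <<'E'
from h import *
st(); p=vision.snapshot("top"); print(pose(p,"carrier",.024),tape(p,(.61,.0155))); w=vision.snapshot("wrist"); print(pose(w,"carrier",.024)); go(.475,.012,.0175,-87.7)
E
```

```text
time_s: 56.52
tool_pos: [0.4673, 0.0126, 0.146]
56.52 [0.4673 0.0126 0.146 ] yyaw -87.4 F [ 0.8 -0.2 -0.7] 0.9989830161747361
[(0.6, ([0.6572, 0.0161], [109, 34], 89.1))] ([0.6782, 0.0184], [168, 76], -88.6)
[(0.73, ([0.5664, 0.0115], [110, 90], -87.4)), (0.66, ([0.4325, -0.1801], [67, 28], 58.9))]
rv [-0.   0.   0.2] d [0.0072 0.0008 0.1291] q6 1.41
```

```bash
python3 -m inch '0 0 0 0.008 0.001 0.06 0;0 0 0 0.008 0.001 0.11 0;0 0 0 0.008 0.001 0.128 0;0 0 0 0.008 0.001 0.128 0;0 0 0 0.008 0.001 0.128 0'|sed -n '2p;4p'
python3 -m inch '0 0 0 0.012 0 0 0;0 0 0 0.024 0 0 0;0 0 0 0.03 0 0 0;0 0 0 0.036 0 0 0;0 0 0 0.041 0 0 0;0 0 0 0.045 0 0 0;0 0 0 0.048 0 0 0;0 0 0 0.05 0 0 0;0 0 0 0.05 0 0 0;0 0 0 0.05 0 0 0'|sed -n '2p;4p'
python3 -m inch '0 0 0 -0.03 0 0 0;0 0 0 -0.03 0 -0.06 0;0 0 0 -0.03 0 -0.12 0;0 0 0 -0.06 -0.05 -0.15 0.5;0 0 0 -0.08 -0.1 -0.15 1;0 0 0 -0.08 -0.15 -0.15 1;0 0 0 -0.09 -0.2 -0.15 1;0 0 0 -0.09 -0.25 -0.15 1;0 0 0 -0.09 -0.3 -0.15 1;0 0 0 -0.09 -0.3 -0.15 1'|sed -n '1,2p'
python3 - <<'E'
from h import *
st(); p=vision.snapshot("top"); print(pose(p,"carrier",.024),tape(p,(.61,.0155)),pose(p,"logbook",.02))
for c,h in[((.577,-.012),.025),((.647,.04),.025),((.575,.04),.025)]: pass
w=vision.snapshot("wrist"); print(pose(w,"carrier",.024),"btn",[(np.round(d["xyz"],4),round(d["p"],2)) for d in models.spot_point(w,"ready_top")],face(w,(.418,.402),z=.061,v=130)); print("top btn",face(p,(.418,.402),z=.061,v=130))
cv2.imwrite("pics/fin.png",np.hstack([rectify(p,(.612,.0155),(.12,.1),.024,400),rectify(w,(.43,.4),(.06,.05),.05,400)]))
E
```

```text
tool_pos: [0.4766, 0.0117, 0.0194]
force: [-0.2, -0.5, 0.7]
tool_pos: [0.5223, 0.0143, 0.0182]
force: [-6.0, 0.3, 3.9]
time_s: 59.85
tool_pos: [0.4232, 0.313, 0.1688]
59.85 [0.4232 0.313  0.1688] yyaw -87.3 F [-0.6  0.  -0.3] -0.0015609648797202886
[(0.67, ([0.6051, 0.0133], [158, 112], 2.3))] ([0.6147, 0.0156], [156, 116], 2.5) [(0.81, ([0.6089, 0.2947], [157, 114], 2.3)), (0.59, ([0.6074, 0.0144], [155, 110], 2.1))]
[(0.49, ([0.5517, 0.2957], [103, 45], -87.3))] btn [(array([0.4179, 0.4002, 0.0599]), 0.74)] ([0.4168, 0.3995], [23, 23], -90.0)
top btn None
```

View pics/fin.png

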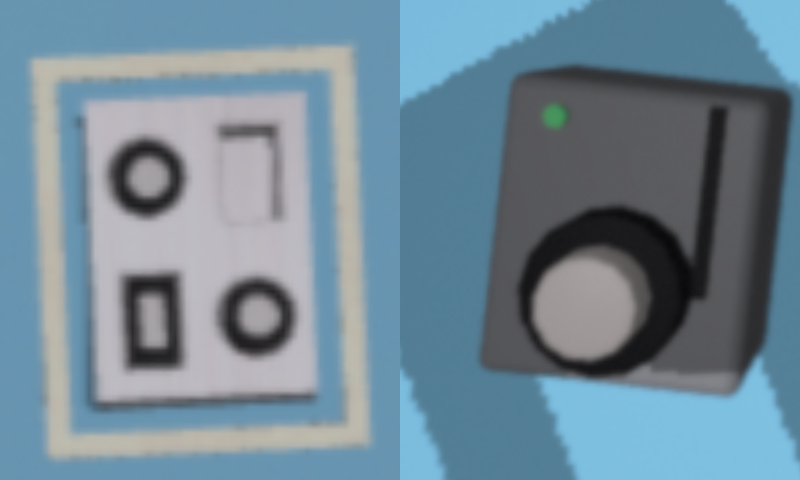

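```bash
python3 -m inch '0 0 0 -0.002 -0.0867 0 1;0 0 0 -0.002 -0.0867 0 1;0 0 0 -0.002 -0.0867 0.05 1;0 0 0 -0.002 -0.0867 0.075 1;0 0 0 -0.002 -0.0867 0.081 1;0 0 0 -0.002 -0.0867 0.085 1;0 0 0 -0.002 -0.0867 0.087 1;0 0 0 -0.002 -0.0867 0.088 1;0 0 0 -0.002 -0.0867 0.088 1'|sed -n '1,2p;4p'
```

```text
time_s: 61.28
tool_pos: [0.418, 0.3963, 0.0814]
force: [-0.3, -3.2, 4.4]
```

```bash
python3 -m inch '0 0 0 0 -0.002 0.001 1;0 0 0 0 -0.002 0.002 1;0 0 0 0 -0.002 0.003 1;0 0 0 0 -0.002 0.004 1;0 0 0 0 -0.002 0.004 1;0 0 0 0 -0.002 0.004 1'|sed -n '1,2p;4p'
```

```text
time_s: 62.02
tool_pos: [0.418, 0.3971, 0.0805]
force: [-6.0, -15.1, 38.5]
```

```bash
python3 -m inch '0 0 0 0 0 -0.02 1;0 0 0 0 0.0 -0.08 1;0 0 0 0 0.02 -0.12 1;0 0 0 0 0.02 -0.12 1;0 0 0 0 0.02 -0.12 1;0 0 0 0 0.02 -0.12 1'|sed -n '1,2p;4p'
python3 - <<'E'
from h import *
p=vision.snapshot("top"); print(pose(p,"carrier",.024),pose(p,"logbook",.02)); q=vision.snapshot("scene")
for n in["small_cap","objective","dropper","big_cap","eyepiece","weight"]: print(n,[np.round(d["xyz"],3).tolist() for d in models.spot_point(q,n)[:1]],[np.round(d["xyz"],3).tolist() for d in models.spot_point(p,n)[:1]])
E
```

```text
time_s: 62.78
tool_pos: [0.4176, 0.3783, 0.1952]
force: [-0.6, 0.8, 0.1]
[(0.45, ([0.6421, 0.0408], [37, 33], -0.6))] [(0.36, ([0.6086, 0.0155], [159, 113], 1.7))]
small_cap [[0.434, 0.173, 0.001]] [[0.431, 0.178, -0.002]]
objective [[0.421, -0.004, -0.003]] [[0.421, -0.006, 0.003]]
dropper [[0.434, -0.173, 0.004]] [[0.646, 0.044, 0.005]]
big_cap [[0.444, -0.402, 0.006]] [[0.438, -0.395, 0.007]]
eyepiece [[0.747, -0.146, 0.004]] [[0.747, -0.154, 0.0]]
weight [[0.758, 0.152, 0.001]] [[0.753, 0.157, -0.001]]
```

```bash
python3 - <<'E'
from h import *
p=vision.snapshot("top"); q=vision.snapshot("scene"); 
print(pose(q,"logbook",.02),pose(q,"carrier",.024))
print(np.round(models.spot_point(q,"logbook")[0]["xyz"],3),np.round(models.spot_point(q,"carrier")[0]["xyz"],3))
if abs(models.spot_point(q,"logbook")[0]["xyz"][0]-.609)<.012 and abs(models.spot_point(q,"logbook")[0]["xyz"][1]-.2955)<.012: print(ticket.close_job())
E
```

```text
[(0.92, ([0.6171, 0.2891], [157, 124], 2.7)), (0.55, ([0.4456, -0.4008], [71, 51], -3.9))] [(0.7, ([0.6149, 0.0079], [159, 122], 2.2))]
[ 0.613  0.298 -0.   ] [0.607 0.011 0.001]
the job is handed in; nothing more can be done
None
```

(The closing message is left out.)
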